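# Clamp a bar in the bench jig

### The job

Nip the loose aluminium bar in the bench jig for marking: undo the carriage's T-bar clamp knob until the carriage is free, push the carriage along its rail so that it slides the bar against the spring plunger of the end block and squeezes it gently, without play, then turn the knob clockwise to lock the carriage firmly there and let go. Do not drag the carriage while it is clamped, do not squeeze the bar hard, and leave everything else on the bench alone.

Things in the scene. Friction and masses are not known exactly. Their poses are not given: they have to be found in the camera images.
- jig: Steel clamping jig fixed to the bench: base plate 130 (x) x 460 (y) x 12 mm; origin at the centre of its underside, z up, long axis y. An aluminium rail (x +10 to +50 mm, top at z=37) runs along all of y; in front of it a channel for the bar (x -26 to +10, floor at z=12) with a front lip 8 mm high. End block at the -y end; the carriage slides along y.
- end_block: Grey block 44 x 40 x 35 mm at the jig's -y end, axes as the jig's; origin at the centre of its underside. From its +y face (y=+20 mm), 15 mm above the channel floor, stands a screw 16 mm thick with a spring plunger 11 mm thick (8 mm travel, 1.5 N/mm). The plunger's tip stands 22 to 42 mm out of the face: the screw's setting differs each time and is not reported.
- carriage: Grey carriage on the rail, axes as the jig's; slides along y only, drag about 4 N when free. Origin 38 mm above the bench. Saddle x +3 to +57, y -40 to +40, z 0 to 20 mm; a stop arm reaches forward over the channel (x from -32, y -40 to -16, z -16 to +20 mm). The clamp knob's axis stands at x=+30, y=0.
- stop_face (a point): Centre of the stop arm's flat face towards -y of the jig, the face that meets the bar; axes as the carriage's.
- push_face (a point): Point at mid height on the saddle's flat +y end face (54 mm wide, 20 mm high), 10 mm in front of the knob's axis, 48 mm above the bench: a place to push the carriage towards the end block. Axes as the carriage's.
- knob_grip (a point): Middle of the clamp knob's T-bar, on the knob's vertical axis, 83 mm above the bench. The bar is black, 80 mm long (along this point's x), 12 mm wide (y), 18 mm high (z), free all round, its lower side 16 mm above the saddle. z up; the point turns with the knob.
- knob (a joint): Turn of the clamp knob, rad, growing clockwise seen from above (tightening), 0 to 2.3. 0 = fully loose; the brake bites from 0.4, the carriage is free below; well locked above 1.1. Turning takes 0.15 N m loose, 0.3 N m tight; turned past 1.6 it springs back to about 1.6. At 0 the bar's +x end points 0.85 rad counter-clockwise of the jig's +x axis.
- shoe: Hidden brake shoe inside the carriage that the knob presses down on the rail; it is never handled.
- bar: The workpiece: aluminium bar 30 x 100 (y) x 30 mm with two drilled holes in the top, 0.25 kg or so, lying loose in the jig's channel between the end block and the carriage's stop arm; origin at the centre of its underside.
- wrench: steel open-end wrench lying on the bench behind the jig; a bystander
- screwdriver: screwdriver lying on the bench in front of the jig; a bystander
- offcut: short aluminium offcut 30 x 60 x 30 mm on the bench in front of the jig (not the workpiece); a bystander
- tin: plain steel tin, 66 mm across, 100 mm high; a bystander
- meter: black hand-held multimeter 80 x 160 x 37 mm lying flat; a bystander
- oil_can: red oil can, 100 mm across, body 150 mm high, brass spout to 200 mm; a bystander
Things that resemble listed ones, but are neither listed nor needed, are in the scene too. What is shaped like the bar but black or red is not meant.

How it is judged:
By the outcome, as a careful person would: the job done as asked, in the order asked, and still so for the second after the job is handed in, with the robot touching nothing.
It also fails if it takes over 64 s, if anything falls off the work surface, if the arm or the gripper's body presses on something with over 40 N, if the wrist force passes 120 N, or if a joint passes its speed limit or range.

### The arm

A 7-joint arm with a two-finger parallel gripper is mounted at the origin on the work surface. World frame = base frame: x ahead of the robot, y to its left, z up, the work surface at z = 0. Lengths are in m, angles in rad, forces in N, time in s.
With the tool pointing down it reaches from about 0.425 to 0.8 m from the base axis. Payload 8.3 kg.
Tool frame: the origin (TCP) lies midway between the tips of the shut fingers; the grasp point (between the pads) lies 19 mm behind it; x points along the fingers, y is the direction in which the jaws open and shut, and the axes are right-handed (so a half turn about x gives the same grasp; the last joint's range is limited). The gripper opens to 85 mm and grips with 20 to 120 N. Pads are 22 mm wide; open, the fingers measure 114 mm over their backs; the gripper's body (76 mm by 85 mm) begins 54 mm behind the grasp point. The pads swing forward as they close: fully open they stand 13 mm farther back than shut.
Start: joints at [1.28, 0.383, 0.016, 1.37, -0.006, 1.388, -0.046], TCP at [0.141, -0.609, 0.231] pointing down, gripper open.
Joint ranges: [-2.95, 2.95], [-0.25, 2.06], [-1.52, 1.56], [0.18, 2.33], [-1.44, 4.58], [0.02, 2.06], [-3.01, 3.01]. Speed limits (rad/s): [2.39, 2.39, 3.01, 3.01, 3.14, 3.14, 3.14].

### API

Orientations are given as a unit quaternion [w, x, y, z].
In Python, from workcell import bot gives the robot as it stands.
- The arm moves only by the tool jog_arm, never from a script. Its argument "motion" is a list of rows, each an object with "xyz": the shift along the tool's x, y, z in mm, a list of three; "yaw": the turn about the tool's x in degrees. In form: [{"xyz": [x, y, z], "yaw": yaw}, ...]. A call has 1 to 10 rows; each row shifts and turns the commanded pose from where the row before left it, along the tool's axes as they then stand; what a row does not reach is not made up. A row lasts 1/12 s, in which the tool goes at most 41.7 mm and 7.16 degrees, less where a joint would pass 70% of its speed; a pose out of reach is approached as far as the arm can. A call with a gripper value outside its range is refused whole. "jaw" is the opening in per cent of the stroke, from 0 (shut) to 100 (fully open), set as the call begins (left out, the last holds). The fingers move at their own pace and stop on an object; the grip force is fixed at half the most. Time passes only in rows, so rows that do not move let the fingers close. It gives the time, the measured TCP pose, the force and the opening at its end, in the units of the state.
- bot.read_state(): the state, without advancing time (a new reading comes with each control period).
- bot.grab_frame(name): name is "scene" or "side" or "wrist"; returns a dict with "pixels" (420x560x3 uint8, blue, green, red), "z_map" (420x560 float32, m along the optical axis (not along the pixel's ray), 0 where there is no reading), "fx", "fy", "cx", "cy" (pixels), "xyz" and "rotation" of the camera in the world. Camera axes: x right, y down, z forward; pixel columns grow to the right and rows downward; lengths in m; the calibration is good to about 2 mm. A picture is of the moment at which its call begins.
- bot.sign_off(): hands the job in, once; it reports no verdict.
The state is a dict: "time": time; "q": joint angles; "joint_vel": joint speeds; "joint_efforts": joint torques, N m; "position": TCP position; "tcp_rot": TCP orientation; "wrist_force": force on the tool from outside, world axes, zero at the start; "wrist_torque": the same for the moment, N m; "grip_width": finger opening in m.
Only numpy, scipy, OpenCV 4.12 (cv2) and the standard library are available. Lean on these libraries where they do the work, as an engineer would, in place of code of your own. Each camera call takes 0.05 s, during which the arm holds its last target. There are 200 camera calls.

## Working session

There is one attempt and no reset: what is moved stays moved. The work goes in short steps, Python scripts to look and compute and a tool call to move; the robot and the scene stay as the last step left them, time stands still between calls to the robot, and variables do not carry over. Pictures are saved under pics/ and viewed, about 8 in all and at most 12, crops included, and the job is handed in when it is done.

Besides the shell and the picture viewer there is one more tool, called as name(argument=value, ...) on one line, values as JSON. jog_arm: Moves the arm, as the interface text tells. Its arguments: {"type":"object","properties":{"motion":{"type":"array"},"jaw":{"type":"number"}},"required":["motion"]}

```bash
mkdir -p pics; cat > h.py <<'E'
import numpy as np, cv2
from workcell import bot
def grab(n,save=None):
    f=bot.grab_frame(n)
    if save: cv2.imwrite('pics/'+save,f['pixels'])
    return f
def cloud(f):
    z=f['z_map'];v,u=np.mgrid[:z.shape[0],:z.shape[1]]
    P=np.stack([(u-f['cx'])/f['fx']*z,(v-f['cy'])/f['fy']*z,z],-1)
    R=np.array(f['rotation'])
    W=P@R.T+np.array(f['xyz']); W[z==0]=np.nan
    return W
def st():
    s=bot.read_state(); return s
E
python3 - <<'E'
from h import *
s=st(); print(s)
for n in ('scene','side'):
    f=grab(n,n+'0.png'); np.savez('pics/%s0.npz'%n,W=cloud(f),im=f['pixels']); print(n,f['xyz'],np.round(f['rotation'],2),f['fx'])
a=cv2.imread('pics/scene0.png');
E
```

```text
{'time': 0.0, 'q': array([ 1.28012864,  0.38422878,  0.01640156,  1.37114832, -0.00628987,
        1.38824391, -0.04651462]), 'joint_vel': array([-6.65043268e-04,  2.64906058e-04, -6.38006761e-04, -3.00597200e-04,
       -2.51583036e-03, -8.47249126e-05,  1.01695917e-03]), 'joint_efforts': array([ 7.65863660e-04, -6.27600503e+01,  8.44267532e-01, -3.71822262e+01,
        1.65523065e-02,  1.40860895e-02, -3.16696958e-05]), 'position': array([ 0.14102592, -0.60835292,  0.23028761]), 'tcp_rot': array([-0.0796706 , -0.70242556, -0.08105535,  0.70262434]), 'wrist_force': array([ 0.65453106,  0.19615107, -0.34828693]), 'wrist_torque': array([0.00115145, 0.08061656, 0.00484269]), 'grip_width': 0.08554645569334289}Traceback (most recent call last):
  File "<stdin>", line 4, in <module>
  File "h.py", line 11, in cloud
    W=P@R.T+np.array(f['xyz']); W[z==0]=np.nan
      ~^~~~
ValueError: matmul: Input operand 1 has a mismatch in its core dimension 0, with gufunc signature (n?,k),(k,m?)->(n?,m?) (size 4 is different from 3)
```

View pics/scene0.png

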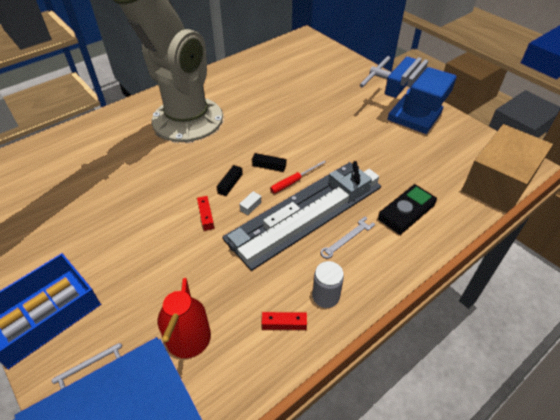

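The scene picture shows the jig from (240,245, end block) to (365,180, carriage with black T knob at about (355,172)). The bar is in the channel at about (283,215). The look-alikes are the black bars at (230,180) and (268,161), the red bars at (205,212) and (284,320), and the offcut at (250,203). The camera rotation is a quaternion, so I'll fix the helper.

```bash
sed -i "s/R=np.array(f\['rotation'\])/q=np.array(f['rotation']);R=Rotation.from_quat(q[[1,2,3,0]]).as_matrix()/; 1a from scipy.spatial.transform import Rotation" h.py
python3 - <<'E'
from h import *
for n in ('scene','side'):
    f=grab(n,n+'1.png'); W=cloud(f); np.savez('pics/%s1.npz'%n,W=W,im=f['pixels']); print(n,f['xyz'],f['fx'])
    if n=='scene':
        for u,v in [(240,240),(283,215),(355,172),(365,180),(345,190),(260,235),(250,203),(120,380)]:
            print((u,v),np.round(W[v,u],3))
        c=f['pixels'][150:280,210:400]; cv2.imwrite('pics/crop1.png',cv2.resize(c,None,fx=4,fy=4,interpolation=cv2.INTER_CUBIC))
        # jig low-lying heights
E
```

```text
scene [ 1.15555197 -0.53527313  0.92320378] 450.43392744933846
(240, 240) [ 0.56  -0.18   0.044]
(283, 215) [ 0.56  -0.042  0.039]
(355, 172) [0.599 0.175 0.091]
(365, 180) [0.617 0.201 0.059]
(345, 190) [0.599 0.145 0.042]
(260, 235) [ 0.573 -0.127  0.034]
(250, 203) [ 0.466 -0.079  0.031]
(120, 380) [ 0.755 -0.562  0.158]
side [ 0.38375293 -1.04422871  0.69474534] 527.7387127180201
```

View pics/crop1.png

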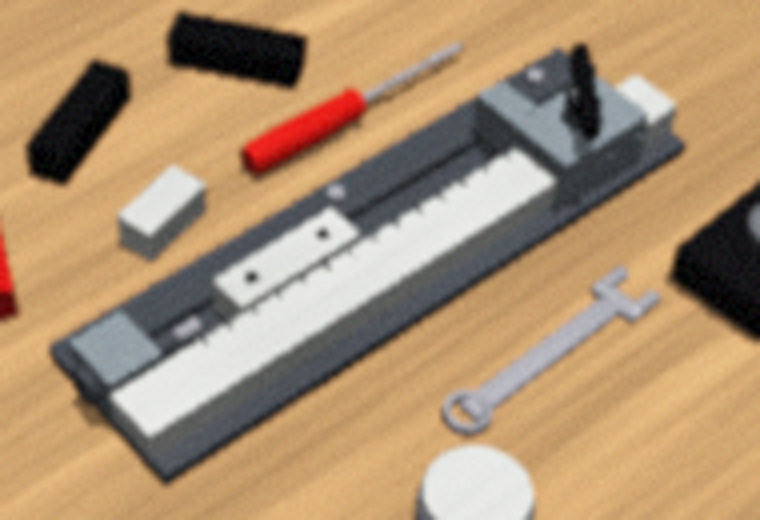

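View pics/side1.png

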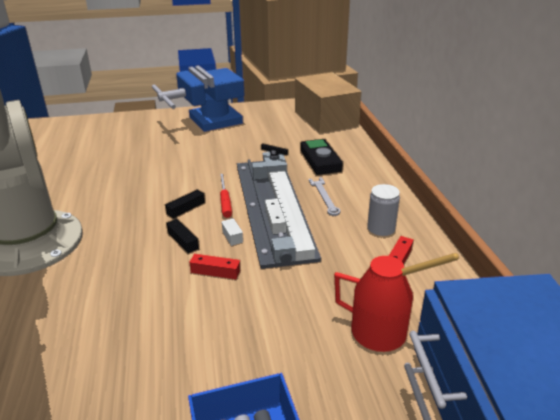

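```bash
cat > fit.py <<'E'
from h import *
d=np.load('pics/scene1.npz');W=d['W'].reshape(-1,3);im=d['im'].reshape(-1,3).astype(int)
ok=(W[:,0]>.47)&(W[:,0]<.70)&(W[:,1]>-.26)&(W[:,1]<.30)
def sel(a,b,br=None):
    m=ok&(W[:,2]>a)&(W[:,2]<b)
    if br is not None: m&=(im.min(1)>br) if br>0 else (im.max(1)<-br)
    return W[m]
r=sel(.030,.042,150); r=r[(r[:,0]>.5)]
(c,sz,a)=cv2.minAreaRect((r[:,:2]*1000).astype(np.float32)); print('rail+bar',c,sz,a,np.median(r[:,2]))
b=sel(.006,.060); b=b[~((b[:,0]<.5)&(b[:,1]<0))]
k=sel(.078,.11); print('knob',len(k),k.mean(0),k.max(0)); 
u,s_,vt=np.linalg.svd(k[:,:2]-k[:,:2].mean(0),full_matrices=False); print('knobdir',vt[0],np.ptp((k[:,:2]-k[:,:2].mean(0))@vt[0]))
print(cv2.minAreaRect((k[:,:2]*1000).astype(np.float32)))
t=sel(.054,.063); print('carr top',len(t),cv2.minAreaRect((t[:,:2]*1000).astype(np.float32)),np.median(t[:,2]))
e=sel(.040,.052); e=e[e[:,1]<-.12]; print('endblk',len(e),cv2.minAreaRect((e[:,:2]*1000).astype(np.float32)),np.median(e[:,2]))
dk=sel(.006,.018); print('base',len(dk)); print(cv2.minAreaRect((dk[:,:2]*1000).astype(np.float32)))
for lo in (.0,.02): print(np.histogram(sel(.002,.1)[:,2],bins=25))
E
python3 fit.py
```

```text
rail+bar (579.41259765625, 33.38398742675781) (461.0946960449219, 81.42680358886719) 87.97095489501953 0.03570907238007737
knob 123 [0.59854751 0.17860729 0.0882252 ] [0.63018626 0.21092329 0.09443252]
knobdir [ 0.78856314 -0.6149538 ] 0.08356641200170373
((597.1474609375, 180.6087188720703), (13.276896476745605, 83.7396240234375), 49.723262786865234)
carr top 360 ((579.3900756835938, 182.24954223632812), (82.52685546875, 92.00135040283203), 89.02190399169922) 0.05659415085626257
endblk 248 ((559.56640625, -180.53179931640625), (47.77541732788086, 64.48602294921875), 89.10462951660156) 0.044992380024203305
base 2468
((593.1019287109375, 28.135055541992188), (473.5430603027344, 224.32980346679688), 84.47947692871094)
(array([ 364,  733, 1347,  328,  285,  165,  185,  188,  933, 1025,  349,
        246,   89,   54,  259,  108,   10,    5,    7,    6,   10,   15,
         13,   58,   33]), array([0.00200037, 0.00569766, 0.00939494, 0.01309223, 0.01678952,
       0.0204868 , 0.02418409, 0.02788138, 0.03157866, 0.03527595,
       0.03897323, 0.04267052, 0.04636781, 0.05006509, 0.05376238,
       0.05745966, 0.06115695, 0.06485424, 0.06855152, 0.07224881,
       0.07594609, 0.07964338, 0.08334067, 0.08703795, 0.09073524,
       0.09443252]))
(array([ 364,  733, 1347,  328,  285,  165,  185,  188,  933, 1025,  349,
        246,   89,   54,  259,  108,   10,    5,    7,    6,   10,   15,
         13,   58,   33]), array([0.00200037, 0.00569766, 0.00939494, 0.01309223, 0.01678952,
       0.0204868 , 0.02418409, 0.02788138, 0.03157866, 0.03527595,
       0.03897323, 0.04267052, 0.04636781, 0.05006509, 0.05376238,
       0.05745966, 0.06115695, 0.06485424, 0.06855152, 0.07224881,
       0.07594609, 0.07964338, 0.08334067, 0.08703795, 0.09073524,
       0.09443252]))
```

```bash
cat >> h.py <<'E'
def R_tool():
    q=np.array(st()['tcp_rot']); return Rotation.from_quat(q[[1,2,3,0]]).as_matrix()
def delta(target):
    "world target -> tool mm"
    s=st(); return np.round(R_tool().T@((np.array(target)-s['position'])*1000),1)
def jawang():
    R=R_tool(); return np.degrees(np.arctan2(R[1,1],R[0,1]))
E
python3 - <<'E'
from h import *
print(np.round(R_tool(),3), jawang())
print(delta([.45,-.2,.27]),delta([.598,.179,.27]))
d=np.load('pics/scene1.npz');W=d['W'].reshape(-1,3)
m=(W[:,2]>.13)&(W[:,0]<.95)&(W[:,0]>.3)&(W[:,1]<.5)
print(np.round(W[m][:,:2].min(0),2),np.round(W[m][:,:2].max(0),2),W[m][:,2].max())
h,_,_=np.histogram2d(W[m][:,0],W[m][:,1],bins=[np.arange(.3,1,.1),np.arange(-.8,.6,.1)]);print(h.astype(int))
# rail back edge direction
im=d['im'].reshape(-1,3).astype(int)
r=W[(np.abs(W[:,2]-.036)<.006)&(im.min(1)>150)&(W[:,0]>.5)&(W[:,0]<.68)&(abs(W[:,1])<.13)]
ys=np.arange(-.12,.12,.02);xs=[np.percentile(r[abs(r[:,1]-y)<.01,0],95) for y in ys];print(np.polyfit(ys,xs,1),np.round(xs,3))
E
```

```text
[[-0.     0.226 -0.974]
 [ 0.002 -0.974 -0.226]
 [-1.    -0.002  0.   ]] -76.94682281823438
[ -39.  -328.2 -393.2] [ -38.5 -664.  -623. ]
[ 0.41 -0.73] [0.9 0.5] 0.20541797873055678
[[   0    0    0    0    0    0    0    0    0    0    0    0    0]
 [   0    0    0    0    0    0    0    0    0    0    0    0    2]
 [   0    0    0    0    0    0    0    0    0    0    0    0    0]
 [  68   92    0  410  181    0    0    0    0    0    0    0    0]
 [  92 2171 2844  892   35    0    0    0    0    0    0    0    0]
 [   0    8 1769  557    0    0    0    0    0    0    0    0    0]]
[0.01697557 0.61176669] [0.611 0.61  0.609 0.61  0.611 0.611 0.611 0.613 0.613 0.613 0.612 0.614]
```

jog_arm(motion=[{"xyz": [-4, -25, -30], "yaw": 0}, {"xyz": [-4, -25, -30], "yaw": 0}, {"xyz": [-4, -25, -30], "yaw": 0}, {"xyz": [-4, -25, -30], "yaw": 0}, {"xyz": [-4, -25, -30], "yaw": 0}, {"xyz": [-4, -25, -30], "yaw": 0}, {"xyz": [-4, -25, -30], "yaw": 0}, {"xyz": [-4, -25, -30], "yaw": 0}, {"xyz": [-4, -25, -30], "yaw": 0}, {"xyz": [-4, -25, -30], "yaw": 0}])

```text
time: 0.98
position: [0.3776, -0.2957, 0.2715]
tcp_rot: [-0.08, -0.702, -0.08, 0.703]
wrist_force: [1.6, -1.6, -0.4]
grip_width: 0.0855
```

jog_arm(motion=[{"xyz": [0, -32, -25], "yaw": 0}, {"xyz": [0, -32, -25], "yaw": 0}, {"xyz": [0, -32, -25], "yaw": 0}, {"xyz": [0, -32, -25], "yaw": 0}, {"xyz": [0, -32, -25], "yaw": 0}, {"xyz": [0, -32, -25], "yaw": 0}, {"xyz": [0, -32, -25], "yaw": 0}, {"xyz": [0, -32, -25], "yaw": 0}, {"xyz": [0, -32, -25], "yaw": 0}, {"xyz": [0, -32, -25], "yaw": 0}])

```text
time: 1.82
position: [0.5486, 0.0724, 0.2713]
tcp_rot: [0.08, 0.703, 0.08, -0.703]
wrist_force: [1.0, -0.3, -0.3]
grip_width: 0.0858
```

jog_arm(motion=[{"xyz": [0, 0, 0], "yaw": -7}, {"xyz": [0, 0, 0], "yaw": -7}, {"xyz": [0, 0, 0], "yaw": -7}, {"xyz": [0, 0, 0], "yaw": -7}, {"xyz": [0, 0, 0], "yaw": -7}, {"xyz": [0, 0, 0], "yaw": -7}, {"xyz": [0, 0, 0], "yaw": -7}, {"xyz": [0, 0, 0], "yaw": -7}, {"xyz": [0, 0, 0], "yaw": -7}, {"xyz": [0, 0, 0], "yaw": -7}])

```text
time: 2.65
position: [0.548, 0.0705, 0.271]
tcp_rot: [-0.47, -0.528, -0.47, 0.528]
wrist_force: [-0.7, 0.1, 0.0]
grip_width: 0.0855
```

jog_arm(motion=[{"xyz": [0, 0, 0], "yaw": -7}, {"xyz": [0, 0, 0], "yaw": -7}, {"xyz": [0, 0, 0], "yaw": -7}, {"xyz": [0, 0, 0], "yaw": -7}, {"xyz": [0, 0, 0], "yaw": -7}, {"xyz": [0, 0, 0], "yaw": -7}, {"xyz": [0, 0, 0], "yaw": -7}, {"xyz": [0, 0, 0], "yaw": -7}])

```text
time: 3.32
position: [0.5481, 0.0705, 0.2711]
tcp_rot: [0.663, 0.245, 0.663, -0.245]
wrist_force: [0.3, -1.0, -0.7]
grip_width: 0.0852
```

```bash
python3 - <<'E'
from h import *
s=st();print(s['time'],s['position'],np.round(s['q'],2),jawang());print(delta([.598,.18,.20]))
E
```

```text
3.3167 [0.54806599 0.0705142  0.2710732 ] [ 0.56  0.34 -0.96  1.47  0.28  1.47  0.46] 49.39051771209907
[ 71.  115.6 -33.3]
```

jog_arm(motion=[{"xyz": [5, 28, -8], "yaw": -1}, {"xyz": [5, 28, -8], "yaw": -1}, {"xyz": [5, 28, -8], "yaw": -0.5}, {"xyz": [5, 31, -8], "yaw": 0}, {"xyz": [0, 0, 0], "yaw": 0}, {"xyz": [0, 0, 0], "yaw": 0}])

```text
time: 3.82
position: [0.596, 0.1823, 0.2501]
tcp_rot: [0.667, 0.232, 0.669, -0.231]
wrist_force: [1.1, -1.1, 0.0]
grip_width: 0.0854
```

```bash
python3 - <<'E'
from h import *
f=grab('wrist','w1.png');W=cloud(f);np.savez('pics/w1.npz',W=W,im=f['pixels']);s=st();print(s['position'],np.round(s['q'],2),jawang(),f['xyz'])
V=W.reshape(-1,3);im=f['pixels'].reshape(-1,3)
for lo,hi in [(.084,.1),(.054,.063),(.03,.04)]:
    k=V[(V[:,2]>lo)&(V[:,2]<hi)&(V[:,0]>.5)&(V[:,0]<.68)&(V[:,1]>.08)&(V[:,1]<.27)]
    print(lo,len(k),np.median(k[:,2]) if len(k) else 0, cv2.minAreaRect((k[:,:2]*1000).astype(np.float32)) if len(k) else '')
E
```

```text
[0.59643298 0.1804281  0.25062479] [ 0.26  0.52 -0.93  1.31  0.41  1.51  0.28] 51.648074912817506 [0.53930489 0.22595769 0.39402401]
0.084 1088 0.09276788991944637 ((592.6660766601562, 181.88539123535156), (13.399213790893555, 80.41818237304688), 52.14961242675781)
0.054 3684 0.05917390590363367 ((575.3984375, 182.37075805664062), (80.34036254882812, 88.76531219482422), 88.98324584960938)
0.03 3184 0.03824060903695367 ((572.5175170898438, 170.94712829589844), (181.5500946044922, 80.61067962646484), 89.45252227783203)
```

View pics/w1.png

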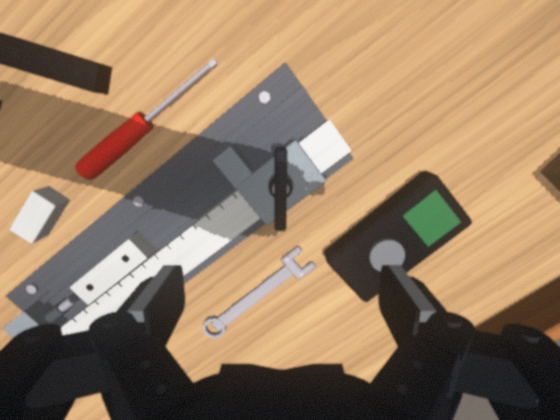

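The wrist picture shows the T-bar as a black bar from (280,150) to (282,230), vertical in the image, so the jaws are already square to it. The workpiece is at (110,270). The two cameras differ by 4 mm in x, so I'll use the fingers visible in the wrist view to calibrate the wrist camera.

```bash
python3 - <<'E'
from h import *
d=np.load('pics/w1.npz');W=d['W'];s=st();R=R_tool()
T=((W-s['position'])@R)*1000
m=(T[...,0]>-60)&(T[...,0]<10)&(abs(T[...,1])<75)&(abs(T[...,2])<40)
for sg in (-1,1):
    p=T[m&(sg*T[...,1]>0)]
    print(sg,len(p),'min',np.round(np.percentile(p,1,axis=0),1),'max',np.round(np.percentile(p,99,axis=0),1))
    for x0 in (-25,-20,-15,-10):
        q=p[abs(p[:,0]-x0)<2.5]
        if len(q)>5: print(' x',x0,len(q),'y',np.round(np.percentile(q[:,1],[2,98]),1),'z',np.round(np.percentile(q[:,2],[2,98]),1))
E
```

```text
-1 3778 min [-59.9 -64.7 -15.5] max [-15.4 -41.9   8.2]
 x -25 354 y [-55. -42.] z [-13.4   8.1]
 x -20 286 y [-53. -42.] z [-13.3   8.4]
 x -15 113 y [-43.7 -42.1] z [-12.3   7.4]
1 3777 min [-59.8  42.6 -15.7] max [-15.3  65.    7.9]
 x -25 354 y [42.7 56. ] z [-13.6   7.8]
 x -20 277 y [42.7 53.9] z [-13.5   8.1]
 x -15 124 y [42.7 44.6] z [-12.8   7.5]
```

```bash
python3 - <<'E'
from h import *
print(delta([.5946,.180,.14]),jawang())
E
```

```text
[110.6  -1.4  -1. ] 51.648074912817506
```

jog_arm(motion=[{"xyz": [25, -1.5, -1], "yaw": -0.5}, {"xyz": [30, 0, 0], "yaw": 0}, {"xyz": [30, 0, 0], "yaw": 0}, {"xyz": [25, 0, 0], "yaw": 0}, {"xyz": [0, 0, 0], "yaw": 0}, {"xyz": [0, 0, 0], "yaw": 0}, {"xyz": [0, 0, 0], "yaw": 0}])

```text
time: 4.45
position: [0.596, 0.1786, 0.1434]
tcp_rot: [0.669, 0.231, 0.668, -0.23]
wrist_force: [0.7, -1.0, 0.8]
grip_width: 0.0855
```

```bash
cat > k.py <<'E'
from h import *
import sys
f=grab('wrist',sys.argv[1]);W=cloud(f);s=st();R=R_tool()
print(np.round(s['position'],4),np.round(s['q'],2),'jaw',jawang())
T=((W-s['position'])@R)*1000+[0,-.4,2.65]
V=W.reshape(-1,3);U=T.reshape(-1,3)
m=(V[:,2]>.086)&(V[:,2]<.1)&(abs(U[:,1])<38)&(abs(U[:,2])<60)
print(m.sum(),'top z',np.median(V[m,2]),'tool yz mm',cv2.minAreaRect(U[m][:,1:].astype(np.float32)))
E
python3 k.py w2.png
```

```text
[0.5962 0.1791 0.1438] [ 0.27  0.59 -0.9   1.47  0.47  1.3   0.24] jaw 51.99529139299188
2295 top z 0.09286605536611117 tool yz mm ((-0.0319671630859375, -2.280315399169922), (11.802186012268066, 79.96440124511719), 0.35152050852775574)
```

jog_arm(motion=[{"xyz": [20, 0, -2.3], "yaw": 0}, {"xyz": [20, 0, 0], "yaw": 0}, {"xyz": [20, 0, 0], "yaw": 0}, {"xyz": [12, 0, 0], "yaw": 0}, {"xyz": [6, 0, 0], "yaw": 0}, {"xyz": [0, 0, 0], "yaw": 0}, {"xyz": [0, 0, 0], "yaw": 0}])

```text
time: 5.08
position: [0.5939, 0.181, 0.0646]
tcp_rot: [0.669, 0.23, 0.668, -0.23]
wrist_force: [-0.3, -0.2, 0.0]
grip_width: 0.0856
```

jog_arm(motion=[{"xyz": [0, 0, 0], "yaw": 0}, {"xyz": [0, 0, 0], "yaw": 0}, {"xyz": [0, 0, 0], "yaw": 0}, {"xyz": [0, 0, 0], "yaw": 0}, {"xyz": [0, 0, 0], "yaw": 0}, {"xyz": [0, 0, 0], "yaw": 0}, {"xyz": [0, 0, 0], "yaw": 0}, {"xyz": [0, 0, 0], "yaw": 0}], jaw=0)

```text
time: 5.75
position: [0.5944, 0.182, 0.0645]
tcp_rot: [0.669, 0.231, 0.668, -0.229]
wrist_force: [2.9, 4.4, 2.5]
grip_width: 0.0202
```

```bash
python3 - <<'E'
from h import *
s=st();print({k:np.round(s[k],4) for k in ('time','q','position','wrist_force','wrist_torque','grip_width')},jawang())
E
```

```text
{'time': np.float64(5.75), 'q': array([ 0.2482,  0.6622, -0.8561,  1.5574,  0.5295,  1.1637,  0.1938]), 'position': array([0.5944, 0.182 , 0.0645]), 'wrist_force': array([2.8649, 4.4295, 2.5329]), 'wrist_torque': array([ 0.9162, -0.8191, -0.0545]), 'grip_width': np.float64(0.0202)} 52.07839359056902
```

jog_arm(motion=[{"xyz": [0, 0, 0], "yaw": 0}, {"xyz": [0, 0, 0], "yaw": 0}, {"xyz": [0, 0, 0], "yaw": 0}, {"xyz": [0, 0, 0], "yaw": 0}, {"xyz": [0, 0, 0], "yaw": 0}, {"xyz": [0, 0, 0], "yaw": 0}])

```text
time: 6.25
position: [0.5944, 0.182, 0.0645]
tcp_rot: [0.669, 0.231, 0.668, -0.229]
wrist_force: [3.9, 3.8, 2.3]
grip_width: 0.0206
```

The grip stopped at 20 mm, not 12 mm, so the fingertips may be on a round hub under the T-bar. I'll check the close view.

```bash
python3 - <<'E'
from h import *
a=cv2.imread('pics/w2.png');cv2.imwrite('pics/w2c.png',a[80:380,80:480][:, :].repeat(2,0).repeat(2,1))
d=np.load('pics/w1.npz');W=d['W'];print(np.round(W[180:197,268:296:3,2]*1000).astype(int))
E
```

```text
[[58 76 90 92 93 94 92 76 63 59]
 [59 77 90 94 93 94 93 75 67 59]
 [59 75 89 93 93 94 91 75 67 57]
 [67 75 89 92 93 92 92 76 67 60]
 [67 75 90 93 93 94 91 76 73 58]
 [68 74 89 92 94 94 92 75 76 59]
 [67 74 90 94 93 93 92 76 77 59]
 [67 76 90 93 93 93 92 75 75 59]
 [67 75 89 94 93 94 93 75 75 59]
 [67 75 92 93 93 93 91 75 75 61]
 [59 75 90 94 93 93 91 76 75 60]
 [60 75 91 94 93 93 92 75 67 60]
 [59 75 90 94 92 92 91 75 59 59]
 [59 76 89 94 93 94 91 76 59 59]
 [59 76 90 93 93 94 91 76 59 59]
 [59 76 89 93 94 93 91 74 59 58]
 [60 58 90 94 93 93 92 59 59 59]]
```

View pics/w2c.png

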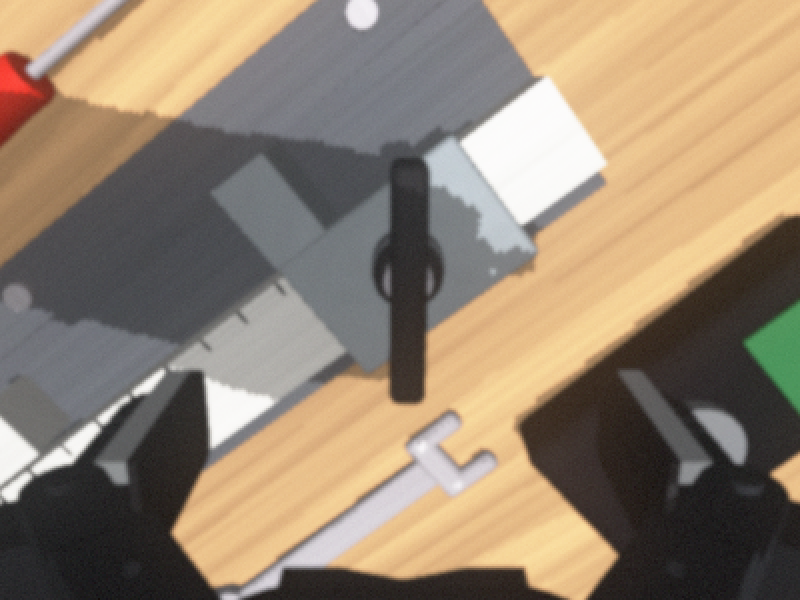

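The crop shows the T-bar from (408,165) to (408,400) and a round hub at (408,268) whose top is at z≈74 mm. The tips were on that hub, so I'll open, go up 12 mm and grip the bar only.

jog_arm(motion=[{"xyz": [0, 0, 0], "yaw": 0}, {"xyz": [0, 0, 0], "yaw": 0}, {"xyz": [0, 0, 0], "yaw": 0}, {"xyz": [-6, 0, 0], "yaw": 0}, {"xyz": [-6, 0, 0], "yaw": 0}, {"xyz": [0, 0, 0], "yaw": 0}], jaw=40)

```text
time: 6.75
position: [0.5939, 0.1809, 0.077]
tcp_rot: [0.669, 0.23, 0.668, -0.23]
wrist_force: [1.0, 0.9, 0.2]
grip_width: 0.034
```

jog_arm(motion=[{"xyz": [0, 0, 0], "yaw": 0}, {"xyz": [0, 0, 0], "yaw": 0}, {"xyz": [0, 0, 0], "yaw": 0}, {"xyz": [0, 0, 0], "yaw": 0}, {"xyz": [0, 0, 0], "yaw": 0}, {"xyz": [0, 0, 0], "yaw": 0}, {"xyz": [0, 0, 0], "yaw": 0}], jaw=0)

```text
time: 7.33
position: [0.5944, 0.1819, 0.0763]
tcp_rot: [0.669, 0.231, 0.668, -0.229]
wrist_force: [4.0, 3.3, 1.6]
grip_width: 0.0119
```

```bash
cat > s.py <<'E'
from h import *
s=st();print({k:np.round(s[k],4).tolist() for k in ('time','q','position','wrist_force','wrist_torque','grip_width')},jawang())
E
python3 s.py
```

```text
{'time': 7.3333, 'q': [0.2525, 0.6499, -0.8635, 1.5473, 0.5192, 1.1832, 0.2008], 'position': [0.5944, 0.1819, 0.0763], 'wrist_force': [4.0295, 3.3297, 1.6259], 'wrist_torque': [0.8172, -0.8367, -0.0621], 'grip_width': 0.0119} 52.07663977425433
```

jog_arm(motion=[{"xyz": [0, 0, 0], "yaw": -5}, {"xyz": [0, 0, 0], "yaw": -5}, {"xyz": [0, 0, 0], "yaw": -5}, {"xyz": [0, 0, 0], "yaw": -5}, {"xyz": [0, 0, 0], "yaw": -5}])

```text
time: 7.75
position: [0.5946, 0.1823, 0.0763]
tcp_rot: [0.704, 0.079, 0.702, -0.077]
wrist_force: [6.7, 5.2, 0.4]
grip_width: 0.0119
```

```bash
python3 s.py
```

```text
{'time': 7.75, 'q': [0.302, 0.6887, -0.9513, 1.545, 0.585, 1.2096, 0.5993], 'position': [0.5946, 0.1823, 0.0763], 'wrist_force': [6.6788, 5.178, 0.4217], 'wrist_torque': [1.1856, -1.1592, -0.1219], 'grip_width': 0.0119} 77.32296579215634
```

jog_arm(motion=[{"xyz": [0, 0, 0], "yaw": -5}, {"xyz": [0, 0, 0], "yaw": -5}, {"xyz": [0, 0, 0], "yaw": -5}, {"xyz": [0, 0, 0], "yaw": -5}, {"xyz": [0, 0, 0], "yaw": -5}, {"xyz": [0, 0, 0], "yaw": -5}, {"xyz": [0, 0, 0], "yaw": -5}, {"xyz": [0, 0, 0], "yaw": -5}, {"xyz": [0, 0, 0], "yaw": -5}, {"xyz": [0, 0, 0], "yaw": -4}])

```text
time: 8.58
position: [0.5945, 0.1819, 0.0762]
tcp_rot: [0.673, -0.22, 0.671, 0.221]
wrist_force: [4.3, 4.5, 1.4]
grip_width: 0.0117
```

```bash
python3 s.py
```

```text
{'time': 8.5833, 'q': [0.3835, 0.7763, -1.1143, 1.5416, 0.7168, 1.2747, 1.3743], 'position': [0.5945, 0.1819, 0.0762], 'wrist_force': [4.3132, 4.4773, 1.3756], 'wrist_torque': [0.8659, -0.9085, -0.1738], 'grip_width': 0.0117} 126.31041188371076
```

The knob is at θ≈0.20, so the carriage is free. Next I'll locate the bar's ends and the plunger tip along the jig axis.

```bash
python3 - <<'E'
from h import *
d=np.load('pics/scene1.npz');W=d['W'].reshape(-1,3);im=d['im'].reshape(-1,3).astype(int)
# jig frame: yaw -1deg, x relative to knob axis(+30) in scene camera
a=np.radians(-1.0);ex=np.array([np.cos(a),np.sin(a)]);ey=np.array([-np.sin(a),np.cos(a)])
k=np.array([.5971,.1806]);D=W[:,:2]-k;jx=D@ex*1000+30;jy=D@ey*1000
m=(jx>-26)&(jx<6)
for y in np.arange(-390,-30,6):
    q=m&(abs(jy-y)<3)&(abs(jx+8)<10)
    z=W[q,2]*1000
    if len(z): print(int(y),len(z),np.round(np.percentile(z,[10,50,90])),im[q].mean().round())
E
```

```text
-390 13 [-4. -2.  1.] 142.0
-384 52 [-3. 27. 37.] 68.0
-378 41 [-2. 35. 45.] 77.0
-372 16 [44. 46. 47.] 157.0
-366 17 [44. 45. 47.] 158.0
-360 16 [44. 45. 47.] 159.0
-354 15 [43. 45. 46.] 159.0
-348 16 [44. 46. 48.] 159.0
-342 12 [43. 45. 46.] 158.0
-336 1 [33. 33. 33.] 137.0
-330 14 [24. 32. 34.] 98.0
-324 15 [17. 31. 34.] 88.0
-318 10 [27. 30. 34.] 88.0
-312 15 [10. 28. 32.] 136.0
-306 11 [10. 29. 31.] 133.0
-300 10 [ 9. 25. 31.] 134.0
-294 4 [11. 12. 14.] 104.0
-288 7 [ 9. 10. 13.] 105.0
-282 7 [ 9. 10. 11.] 113.0
-276 38 [10. 27. 40.] 101.0
-270 16 [38. 41. 43.] 215.0
-264 17 [39. 41. 42.] 222.0
-258 11 [39. 41. 43.] 187.0
-252 13 [38. 40. 42.] 172.0
-246 13 [38. 40. 42.] 217.0
-240 14 [39. 40. 42.] 224.0
-234 14 [39. 40. 42.] 224.0
-228 12 [37. 40. 42.] 226.0
-222 13 [38. 39. 42.] 226.0
-216 16 [38. 40. 43.] 227.0
-210 15 [40. 41. 43.] 228.0
-204 10 [39. 39. 43.] 228.0
-198 14 [39. 41. 44.] 201.0
-192 12 [39. 40. 42.] 184.0
-186 12 [38. 40. 42.] 225.0
-180 13 [38. 40. 42.] 228.0
-174 3 [37. 39. 39.] 223.0
-162 1 [11. 11. 11.] 184.0
-156 5 [ 8. 13. 13.] 116.0
-150 5 [ 9. 10. 11.] 100.0
-144 7 [ 8. 11. 12.] 100.0
-138 9 [ 9. 10. 14.] 119.0
-132 4 [ 9. 11. 11.] 101.0
-126 7 [ 8. 10. 12.] 106.0
-120 5 [ 9. 10. 12.] 110.0
-114 5 [ 9. 13. 13.] 97.0
-108 6 [10. 11. 12.] 103.0
-102 6 [ 9. 12. 12.] 106.0
-96 9 [ 9. 10. 13.] 103.0
-90 4 [10. 12. 13.] 88.0
-84 7 [ 9. 10. 12.] 112.0
-78 4 [ 9. 11. 11.] 100.0
-72 6 [ 8.  9. 12.] 119.0
-66 7 [ 7.  9. 11.] 108.0
-60 4 [10. 11. 12.] 126.0
-54 4 [ 8.  9. 10.] 116.0
-48 7 [ 9. 11. 14.] 100.0
-42 16 [10. 32. 44.] 64.0
-36 52 [21. 42. 57.] 77.0
```

jog_arm(motion=[{"xyz": [0, -4, -3], "yaw": 0}, {"xyz": [0, -8, -6.1], "yaw": 0}, {"xyz": [0, -8, -6.1], "yaw": 0}, {"xyz": [0, -8, -6.1], "yaw": 0}, {"xyz": [0, -8, -6.1], "yaw": 0}, {"xyz": [0, -8, -6.1], "yaw": 0}, {"xyz": [0, -8, -6.1], "yaw": 0}, {"xyz": [0, -4, -3], "yaw": 0}])

```text
time: 9.25
position: [0.5937, 0.1098, 0.0762]
tcp_rot: [0.674, -0.218, 0.671, 0.219]
wrist_force: [6.4, 3.4, 0.0]
grip_width: 0.0119
```

```bash
python3 s.py
```

```text
{'time': 9.25, 'q': [0.5301, 0.75, -1.1324, 1.5939, 0.7066, 1.2555, 1.4723], 'position': [0.5937, 0.1098, 0.0762], 'wrist_force': [6.4272, 3.4149, 0.0497], 'wrist_torque': [0.8791, -1.4862, -0.0423], 'grip_width': 0.0119} 125.96734933097495
```

jog_arm(motion=[{"xyz": [0, -4.6, -2.2], "yaw": 0}, {"xyz": [0, -8, -6], "yaw": 0}, {"xyz": [0, -8, -6], "yaw": 0}, {"xyz": [0, -8, -6], "yaw": 0}, {"xyz": [0, -8, -6], "yaw": 0}, {"xyz": [0, -4, -3], "yaw": 0}, {"xyz": [0, 0, 0], "yaw": 0}])

```text
time: 9.83
position: [0.5932, 0.0592, 0.0761]
tcp_rot: [0.673, -0.218, 0.672, 0.218]
wrist_force: [3.7, -1.7, 5.9]
grip_width: 0.0119
```

```bash
python3 s.py; python3 - <<'E'
from h import *
f=grab('side','side2.png');W=cloud(f);np.savez('pics/side2.npz',W=W,im=f['pixels'])
f=grab('scene','scene2.png');
c=f['pixels'][170:270,210:360]; cv2.imwrite('pics/crop2.png',cv2.resize(c,None,fx=5,fy=5,interpolation=cv2.INTER_CUBIC))
E
```

```text
{'time': 9.8333, 'q': [0.6263, 0.7409, -1.141, 1.6136, 0.7036, 1.251, 1.5506], 'position': [0.5932, 0.0592, 0.0761], 'wrist_force': [3.6935, -1.664, 5.925], 'wrist_torque': [-0.3951, -0.7894, -0.0865], 'grip_width': 0.0119} 125.94551317422257
```

View pics/crop2.png

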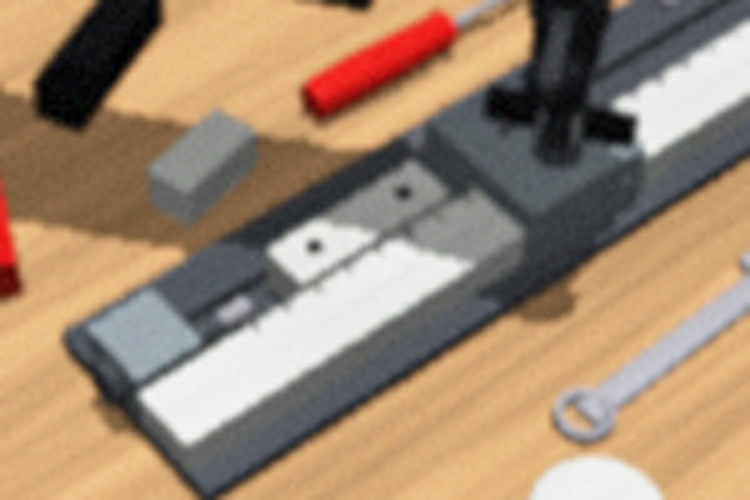

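The carriage followed and its stop arm is now just short of the bar at (440,180). The white plunger tip is at (235,308). I'll continue, more slowly.

jog_arm(motion=[{"xyz": [0, -2, -1.5], "yaw": 0}, {"xyz": [0, -4, -3], "yaw": 0}, {"xyz": [0, -4, -3], "yaw": 0}, {"xyz": [0, -4, -3], "yaw": 0}, {"xyz": [0, -4, -3], "yaw": 0}, {"xyz": [0, -2, -1.5], "yaw": 0}])

```text
time: 10.43
position: [0.593, 0.0366, 0.0762]
tcp_rot: [0.674, -0.219, 0.671, 0.22]
wrist_force: [6.5, 5.0, 2.7]
grip_width: 0.012
```

jog_arm(motion=[{"xyz": [0, -1.6, -1.2], "yaw": 0}, {"xyz": [0, -1.6, -1.2], "yaw": 0}])

```text
time: 10.6
position: [0.5929, 0.0332, 0.0762]
tcp_rot: [0.674, -0.219, 0.671, 0.22]
wrist_force: [7.3, 6.1, 1.2]
grip_width: 0.0117
```

```bash
python3 s.py; python3 - <<'E'
from h import *
f=grab('scene','scene3.png');W=cloud(f);V=W.reshape(-1,3)
a=np.radians(-.7);ex=np.array([np.cos(a),np.sin(a)]);ey=np.array([-np.sin(a),np.cos(a)])
D=V[:,:2]-[.5971,.1806];jx=D@ex*1000+30;jy=D@ey*1000
m=abs(jx+9)<9
for y in np.arange(-345,-180,3):
    q=m&(abs(jy-y)<1.5)
    if q.sum(): print(int(y),q.sum(),np.round(np.percentile(V[q,2]*1000,[10,50,90])),end=' | ')
E
```

```text
{'time': 10.6, 'q': [0.678, 0.7384, -1.1465, 1.6214, 0.702, 1.2468, 1.597], 'position': [0.5929, 0.0332, 0.0762], 'wrist_force': [7.2825, 6.0613, 1.1816], 'wrist_torque': [1.2519, -1.5029, -0.1562], 'grip_width': 0.0117} 126.12223250257668
-345 8 [44. 46. 48.] | -342 5 [45. 46. 47.] | -339 3 [42. 45. 45.] | -333 4 [31. 33. 34.] | -330 5 [26. 29. 33.] | -327 9 [26. 31. 33.] | -324 9 [ 9. 29. 34.] | -321 8 [24. 31. 34.] | -318 6 [26. 32. 33.] | -315 5 [18. 29. 31.] | -312 6 [19. 28. 29.] | -309 8 [10. 28. 31.] | -306 4 [15. 29. 31.] | -303 9 [ 9. 28. 31.] | -300 5 [11. 14. 29.] | -297 1 [11. 11. 11.] | -294 1 [12. 12. 12.] | -291 2 [11. 11. 11.] | -288 34 [14. 27. 39.] | -285 8 [32. 41. 44.] | -282 6 [39. 41. 41.] | -279 6 [40. 41. 43.] | -276 4 [39. 40. 41.] | -273 6 [38. 41. 41.] | -270 7 [39. 41. 43.] | -267 8 [38. 41. 43.] | -264 5 [38. 40. 41.] | -261 6 [38. 40. 42.] | -258 6 [38. 40. 41.] | -255 5 [37. 40. 41.] | -252 5 [39. 40. 42.] | -249 5 [38. 40. 40.] | -246 7 [38. 39. 41.] | -243 7 [39. 40. 43.] | -240 10 [ 39. 246. 468.] | -237 42 [ 42. 449. 469.] | -234 88 [424. 455. 476.] | -231 96 [422. 451. 481.] | -228 88 [419. 458. 484.] | -225 56 [415. 475. 489.] | -222 24 [ 39. 486. 494.] | -219 27 [ 40. 489. 495.] | -216 27 [ 40. 491. 496.] | -213 21 [ 39. 492. 499.] | -210 24 [ 40. 493. 498.] | -207 14 [ 41. 494. 499.] | -204 26 [ 40. 495. 500.] | -201 20 [ 40. 495. 502.] | -198 28 [ 41. 497. 502.] | -195 15 [ 41. 498. 502.] | -192 26 [ 40. 497. 503.] | -189 27 [ 42. 494. 502.] | -186 28 [ 42.  59. 502.] | -183 17 [ 55. 496. 501.] |
```

jog_arm(motion=[{"xyz": [0, -2.7, -1.4], "yaw": 0}, {"xyz": [0, -2.4, -1.8], "yaw": 0}, {"xyz": [0, -2.4, -1.8], "yaw": 0}])

```text
time: 10.9
position: [0.5929, 0.0245, 0.0762]
tcp_rot: [0.673, -0.219, 0.671, 0.22]
wrist_force: [5.4, 6.4, 2.4]
grip_width: 0.0119
```

jog_arm(motion=[{"xyz": [0, -0.8, -0.6], "yaw": 0}])

```text
time: 10.98
position: [0.5929, 0.023, 0.0762]
tcp_rot: [0.673, -0.219, 0.671, 0.22]
wrist_force: [4.5, 5.5, 3.7]
grip_width: 0.0113
```

jog_arm(motion=[{"xyz": [0, -0.8, -0.6], "yaw": 0}])

```text
time: 11.07
position: [0.5929, 0.0223, 0.0762]
tcp_rot: [0.673, -0.219, 0.671, 0.22]
wrist_force: [5.2, 6.1, 2.4]
grip_width: 0.0116
```

jog_arm(motion=[{"xyz": [0, -0.8, -0.6], "yaw": 0}])

```text
time: 11.15
position: [0.5928, 0.0215, 0.0762]
tcp_rot: [0.673, -0.219, 0.671, 0.22]
wrist_force: [5.2, 6.6, 2.9]
grip_width: 0.0119
```

jog_arm(motion=[{"xyz": [0, -0.8, -0.6], "yaw": 0}])

```text
time: 11.23
position: [0.5928, 0.0209, 0.0762]
tcp_rot: [0.673, -0.219, 0.671, 0.22]
wrist_force: [5.0, 6.9, 2.0]
grip_width: 0.0116
```

jog_arm(motion=[{"xyz": [0, -0.8, -0.6], "yaw": 0}])

```text
time: 11.32
position: [0.5928, 0.0203, 0.0762]
tcp_rot: [0.674, -0.219, 0.671, 0.221]
wrist_force: [5.7, 8.7, 1.7]
grip_width: 0.0121
```

jog_arm(motion=[{"xyz": [0, -0.8, -0.6], "yaw": 0}])

```text
time: 11.4
position: [0.5928, 0.0197, 0.0762]
tcp_rot: [0.674, -0.219, 0.671, 0.221]
wrist_force: [6.6, 10.5, 0.6]
grip_width: 0.0122
```

jog_arm(motion=[{"xyz": [0, -0.8, -0.6], "yaw": 0}])

```text
time: 11.48
position: [0.5928, 0.0191, 0.0762]
tcp_rot: [0.674, -0.219, 0.67, 0.221]
wrist_force: [6.3, 10.6, 0.5]
grip_width: 0.0116
```

jog_arm(motion=[{"xyz": [0, -0.8, -0.6], "yaw": 0}])

```text
time: 11.57
position: [0.5928, 0.0185, 0.0762]
tcp_rot: [0.674, -0.218, 0.67, 0.221]
wrist_force: [6.0, 12.1, 0.2]
grip_width: 0.0118
```

jog_arm(motion=[{"xyz": [0, -0.8, -0.6], "yaw": 0}, {"xyz": [0, 0, 0], "yaw": 0}, {"xyz": [0, 0, 0], "yaw": 0}])

```text
time: 11.82
position: [0.5928, 0.0178, 0.0762]
tcp_rot: [0.674, -0.218, 0.67, 0.222]
wrist_force: [6.2, 10.5, -0.3]
grip_width: 0.0121
```

```bash
python3 s.py; python3 - <<'E'
from h import *
f=grab('scene','scene4.png');c=f['pixels'][170:270,210:360]; cv2.imwrite('pics/crop4.png',cv2.resize(c,None,fx=5,fy=5,interpolation=cv2.INTER_CUBIC))
E
```

```text
{'time': 11.8167, 'q': [0.7081, 0.7387, -1.1495, 1.6234, 0.7006, 1.2457, 1.6266], 'position': [0.5928, 0.0178, 0.0762], 'wrist_force': [6.2048, 10.5324, -0.3186], 'wrist_torque': [2.5147, -1.4264, -0.0597], 'grip_width': 0.0121} 126.26705616011762
```

View pics/crop4.png

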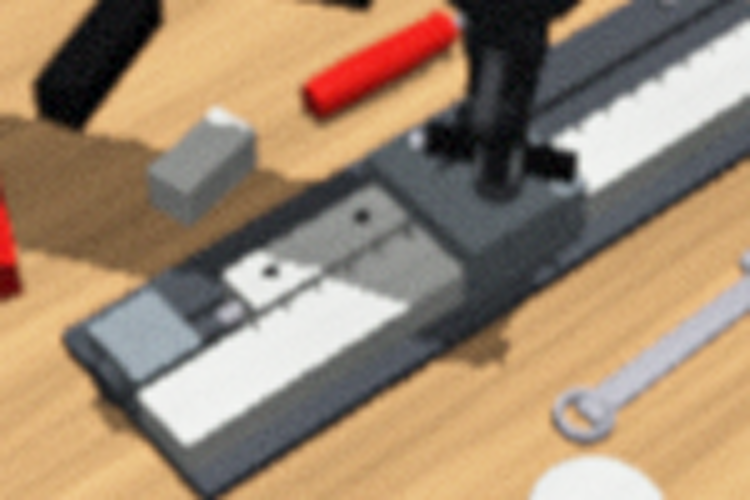

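The bar now sits against the plunger tip at (228,312) with the stop arm behind it. It's compressed about 3.5 mm (≈5 N), so I'll lock by turning clockwise.

jog_arm(motion=[{"xyz": [0, 0, 0], "yaw": 5}, {"xyz": [0, 0, 0], "yaw": 5}, {"xyz": [0, 0, 0], "yaw": 5}, {"xyz": [0, 0, 0], "yaw": 5}, {"xyz": [0, 0, 0], "yaw": 5}, {"xyz": [0, 0, 0], "yaw": 5}, {"xyz": [0, 0, 0], "yaw": 5}])

```text
time: 12.45
position: [0.593, 0.0172, 0.0762]
tcp_rot: [0.708, -0.005, 0.706, 0.008]
wrist_force: [6.9, 9.6, 1.1]
grip_width: 0.0119
```

jog_arm(motion=[{"xyz": [0, 0, 0], "yaw": 5}, {"xyz": [0, 0, 0], "yaw": 5}, {"xyz": [0, 0, 0], "yaw": 5}, {"xyz": [0, 0, 0], "yaw": 5}, {"xyz": [0, 0, 0], "yaw": 5}, {"xyz": [0, 0, 0], "yaw": 5}, {"xyz": [0, 0, 0], "yaw": 5}, {"xyz": [0, 0, 0], "yaw": 5}, {"xyz": [0, 0, 0], "yaw": 0}])

```text
time: 13.2
position: [0.5927, 0.0165, 0.0763]
tcp_rot: [0.667, 0.238, 0.666, -0.235]
wrist_force: [4.4, 6.9, 2.4]
grip_width: 0.0118
```

```bash
python3 s.py
```

```text
{'time': 13.2, 'q': [0.5664, 0.6004, -0.8879, 1.6287, 0.4977, 1.1514, 0.4465], 'position': [0.5927, 0.0165, 0.0763], 'wrist_force': [4.3671, 6.8641, 2.4056], 'wrist_torque': [1.6219, -0.9549, 0.1746], 'grip_width': 0.0118} 50.909915275984325
```

jog_arm(motion=[{"xyz": [0, 0, 0], "yaw": 0}, {"xyz": [0, 0, 0], "yaw": 0}, {"xyz": [0, 0, 0], "yaw": 0}, {"xyz": [0, 0, 0], "yaw": 0}, {"xyz": [0, 0, 0], "yaw": 0}, {"xyz": [0, 0, 0], "yaw": 0}, {"xyz": [0, 0, 0], "yaw": 0}], jaw=70)

```text
time: 13.78
position: [0.5918, 0.013, 0.0752]
tcp_rot: [0.667, 0.236, 0.667, -0.236]
wrist_force: [0.5, -0.8, 0.5]
grip_width: 0.06
```

jog_arm(motion=[{"xyz": [-10, 0, 0], "yaw": 0}, {"xyz": [-25, 0, 0], "yaw": 0}, {"xyz": [-25, 0, 0], "yaw": 0}, {"xyz": [-25, 0, 0], "yaw": 0}, {"xyz": [-25, 0, 0], "yaw": 0}, {"xyz": [-25, 0, 0], "yaw": 0}, {"xyz": [-25, 0, 0], "yaw": 0}, {"xyz": [0, 0, 0], "yaw": 0}, {"xyz": [0, 0, 0], "yaw": 0}])

```text
time: 14.53
position: [0.5926, 0.0137, 0.2376]
tcp_rot: [0.668, 0.236, 0.665, -0.235]
wrist_force: [-0.1, -0.2, -0.5]
grip_width: 0.0597
```

```bash
python3 k.py w5.png; python3 - <<'E'
from h import *
f=grab('wrist');W=cloud(f);V=W.reshape(-1,3)
k=V[(V[:,2]>.084)&(V[:,2]<.1)&(V[:,0]>.5)&(V[:,0]<.68)&(V[:,1]>-.08)&(V[:,1]<.1)]
r=cv2.minAreaRect((k[:,:2]*1000).astype(np.float32));print('knob',r)
t=V[(V[:,2]>.054)&(V[:,2]<.063)&(V[:,0]>.5)&(V[:,0]<.68)&(V[:,1]>-.1)&(V[:,1]<.1)]
print('carr',cv2.minAreaRect((t[:,:2]*1000).astype(np.float32)))
a=np.radians(-.7);ex=np.array([np.cos(a),np.sin(a)]);ey=np.array([-np.sin(a),np.cos(a)])
D=V[:,:2]-np.array(r[0])/1000;jx=D@ex*1000+30;jy=D@ey*1000
m=abs(jx+9)<3.5
for y in np.arange(-184,-20,2):
    q=m&(abs(jy-y)<1)
    if q.sum(): print(int(y),np.round(np.median(V[q,2]*1000)),end=' | ')
E
```

```text
[0.592  0.0133 0.236 ] [ 0.61  0.47 -0.96  1.43  0.38  1.44  0.54] jaw 51.0576519113231
1124 top z 0.09281786418182322 tool yz mm ((1.7913165092468262, -0.8634872436523438), (78.89682006835938, 12.00009822845459), 88.4562759399414)
knob ((590.8291015625, 16.7828311920166), (13.788060188293457, 79.94593811035156), 51.25760269165039)
carr ((573.723388671875, 17.046960830688477), (80.10143280029297, 89.15153503417969), 89.39701080322266)
-184 48.0 | -182 48.0 | -180 49.0 | -178 48.0 | -176 44.0 | -174 39.0 | -172 36.0 | -170 36.0 | -168 36.0 | -166 36.0 | -164 35.0 | -162 35.0 | -160 36.0 | -158 36.0 | -156 36.0 | -154 34.0 | -152 34.0 | -150 34.0 | -148 33.0 | -146 33.0 | -144 34.0 | -140 42.0 | -138 43.0 | -136 43.0 | -134 43.0 | -132 43.0 | -130 43.0 | -128 43.0 | -126 43.0 | -124 43.0 | -122 43.0 | -120 43.0 | -118 44.0 | -116 44.0 | -114 43.0 | -112 43.0 | -110 43.0 | -108 43.0 | -106 43.0 | -104 43.0 | -102 43.0 | -100 43.0 | -98 43.0 | -96 43.0 | -94 43.0 | -92 43.0 | -90 44.0 | -88 43.0 | -86 43.0 | -84 43.0 | -82 44.0 | -80 43.0 | -78 43.0 | -76 43.0 | -74 43.0 | -72 44.0 | -70 44.0 | -68 43.0 | -66 43.0 | -64 43.0 | -62 44.0 | -60 44.0 | -58 44.0 | -56 44.0 | -54 43.0 | -52 44.0 | -50 43.0 | -48 43.0 | -46 44.0 | -44 316.0 | -42 318.0 | -40 318.0 | -38 307.0 | -36 298.0 | -34 59.0 | -32 59.0 | -30 286.0 | -28 60.0 | -26 59.0 | -24 59.0 | -22 60.0 |
```

View pics/w5.png

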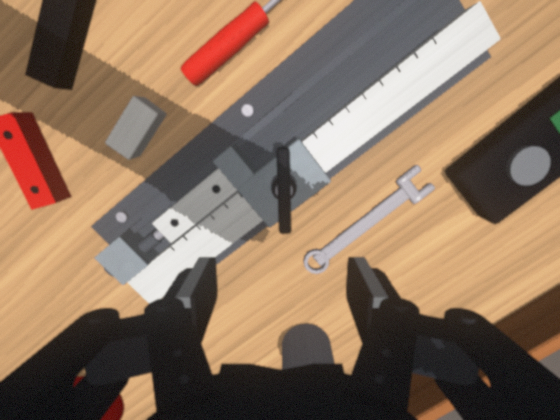

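The final wrist view shows the bar at (195,205) held between the stop arm at (238,175) and the plunger at (150,238). The knob bar is back to θ≈1.51 and the gripper is clear, so I'll hand in.

```bash
python3 -c "
from workcell import bot
print(bot.sign_off())"
```

```text
the job is handed in; nothing more can be done
None
```

The bar is nipped between the carriage's stop arm and the spring plunger, the carriage is locked, and the job is handed in at about 14.6 s.

- **What I did:** I turned the knob from about 1.5 to about 0.2 rad to free the carriage. I then pushed the carriage about 165 mm by the gripped T-bar until the bar met the plunger. I turned the knob clockwise to lock it there, let go and moved up about 160 mm.
- **Last checks:** Knob angle measured after letting go was about 1.51 rad (well locked is above 1.1). There was no gap between the stop arm and the bar. The carriage had not moved back after release. The wrist force was back to about zero, and the bystanders in the last view looked untouched.
- **Squeeze:** I estimate 4–5 mm of the plunger's 8 mm travel, about 6–7 N. The carriage crept about 1.3 mm further while I was locking it, so this is a little more than the 5–6 N I aimed for.
- **What went wrong or disagreed:**
  - My first grip was too low and closed on the knob's round hub (20 mm wide instead of 12). I opened it, went up 12 mm and gripped the bar properly before turning anything.
  - The scene and wrist cameras differed by about 4 mm in x. I corrected the wrist camera using the fingers visible in its view.

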